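# Shim the rocking gauge stand

## Robot

A 6-joint arm with a two-finger parallel gripper is mounted at the origin on the work surface. World frame = base frame: x ahead of the robot, y to its left, z up, the work surface at z = 0. Lengths are in m, angles in rad, forces in N, time in s.
With the tool pointing down it reaches from about 0.375 to 0.975 m from the base axis. Payload 3.8 kg.
Tool frame: the origin (TCP) lies midway between the tips of the shut fingers; the grasp point (between the pads) lies 19 mm behind it; z points along the fingers, y is the line along which they close (so a half turn about z gives the same grasp; the last joint's range is limited). The gripper opens to 88 mm and grips with 3 to 60 N. Pads are 18 mm wide; open, the fingers measure 123 mm over their backs; the gripper's body (75 mm by 187 mm) begins 45 mm behind the grasp point.
Start: joints at [-0.037, 0.264, 1.604, -0, 1.274, -0.037], TCP at [0.675, -0, 0.239] pointing down, gripper open.
Joint ranges: [-2.63, 2.63], [-0.94, 2.18], [0.31, 2.57], [-1.31, 4.45], [0, 2.66], [-2.55, 2.55]. Speed limits (rad/s): [2.57, 2.57, 3.14, 3.14, 3.14, 3.14].

## Interface

Orientations are given as a unit quaternion [x, y, z, w].
In Python, from station import bot gives the robot as it stands.
- The arm moves only by the tool play_rows, never from a script. Its argument "targets" is a list of rows, each an object of numbers: "fingers": the finger opening in m, from 0 to 0.0881; "x", "y", "z": the shift along the tool's x, y, z in m; "ax", "ay", "az": the turn, a rotation vector about the tool's x, y, z in rad. A call has exactly 5 rows; each row is the pose to reach, as a shift and turn from the pose commanded when the call began, along the tool's axes at that moment; what a row does not reach only later rows make up. A row lasts 1/8 s, in which the tool goes at most 62.5 mm and 10.7 degrees, less where a joint would pass 70% of its speed; a pose out of reach is approached as far as the arm can. A call with a gripper value outside its range is refused whole. The fingers move at their own pace and stop on an object; the grip force is fixed at half the most. Time passes only in rows, so rows that repeat a pose let the fingers close, or fill a call up. It gives the time, the measured TCP pose, the force, the opening and the grip force at its end, in the units of the state.
- bot.get_obs(): the state, without advancing time (a new reading comes with each control period).
- bot.capture(name): name is "scene" or "side" or "wrist"; returns a dict with "image" (480x640x3 uint8, red, green, blue), "z_map" (480x640 float32, m along the optical axis (not along the pixel's ray), 0 where there is no reading), "K" (3x3 intrinsics, pixels), "eye" and "attitude" of the camera in the world. Camera axes: x right, y up, looking along -z (the intrinsics and any distortion apply to the point x, -y, -z); pixel columns grow to the right and rows downward; lengths in m; the calibration is good to about 2 mm. A picture is of the moment at which its call begins.
- bot.hand_in(): hands the job in; it is judged then, once.
The state is a dict: "time_s": time; "qpos": joint angles; "qvel": joint speeds; "joint_efforts": joint torques, N m; "ee_pos": TCP position; "ee_rot": TCP orientation; "force": force on the tool from outside, world axes, zero at the start; "ft_torque": the same for the moment, N m; "grip_width": finger opening in m; "gripper_force": force on a finger pad.
Only numpy, scipy, OpenCV 4.12 (cv2) and the standard library are available. Lean on these libraries where they do the work, as an engineer would, in place of code of your own. Each camera call takes 0.05 s, during which the arm holds its last target. There are 200 camera calls.

## Task

The gauge stand on the jeweller's bench rocks because one of its four feet is too short. With the fingertips, push the wooden wedge along the bench, thin end first, under the short foot until the granite plate is level; then press down on the plate at the diagonally opposite corner to make sure that it no longer rocks, and let go. Only push and press: lift neither wedge nor stand, do not shove the stand out of its place, leave the wedge in and the other things where they are.

Things in the scene. Friction and masses are not known exactly. Their poses are not given: they have to be found in the camera images.
- stand: Dial gauge stand, loose, about 2.5 kg: dark granite plate 210 (x) x 170 (y) x 18 mm on four rubber ball feet, 28 mm diameter, centred at x +-85, y +-65 mm. Origin: midway between the feet, level with the bottoms of the three full ones; plate underside at z 22, top at z 40 mm. z is square to the plate: vertical when level. Leans 0.077 rad towards the short foot at the start.
- short_foot (a point): Lowest point of the short foot, at (-85, -65, 8) mm in the stand's frame: this foot ends 8 mm higher than the others. The stand leans about the line through the feet (-x, +y) and (+x, -y) until this foot rests on the bench, with 2 to 3 N. The plate's edges are 20 mm outside it.
- test_corner (a point): Top of the plate over the foot diagonally opposite the short one, at (85, 65, 40) mm in the stand's frame, 20 mm in from both edges: the place to press. Nothing stands on the plate within 60 mm of it. Before shimming this corner is the highest, and about 3 N there rock it down.
- column_top (a point): Top of the stand's steel column (24 mm diameter, foot flange 48 mm), at (-20, -55, 200) mm in the stand's frame. An arm at z 139 to 161 mm carries a round steel dial gauge, 54 mm diameter, 18 mm deep along x, centred at (-5, 12, 125) mm, with a thin stem below.
- wedge: Plain hardwood wedge, loose, 45 g, 110 mm long (x), 42 mm wide (y). Origin: centre of underside. Flat top rises evenly from 1.5 mm at the thin end (x = +55) to 18 mm at the upright thick end face (x = -55). At the start thin end 30 to 60 mm short of the short foot, pointing along the stand's +x within 0.15 rad, up to 10 mm to the side. See wedge_level for the push.
- wedge_level (a point): Point on the wedge's top in its middle line, 43 mm from the thin end (x = +12 mm), 8 mm high: with the short foot standing about here the plate is level. Pushing the wedge in takes about 3 to 8 N and it stays where it is left; pushed on past level it jams and, at about 11 N, shoves the whole stand along.
- tin: Open round steel tin, 66 mm diameter, 18 mm high, with metal blanks in it; stands beside the wedge, 120 to 140 mm from the wedge's middle line, on the stand's +y side. Leave alone. Origin: centre of underside.
- bench_block: Dark steel bench block 70 x 70 x 22 mm on a 4 mm rubber pad, left of the work. Leave alone. Origin: centre of underside.
- spool: Dark wooden spool, 44 mm diameter, 58 mm high, standing at the right. Leave alone. Origin: centre of underside.
- jar: Glass jar with steel lid, 60 mm diameter, 75 mm high, at the far left. Leave alone. Origin: centre of underside.
- bottle: White plastic bottle, 48 mm diameter, 130 mm high, at the far right. Leave alone. Origin: centre of underside.
- tweezers: Steel tweezers, 140 mm long, 7 mm high, lying at the near right. Leave alone. Origin: middle of underside.

How it is judged:
On the way, in this order (a step that is already met when the one before it is completed fails the run):
1. the wedge carries the short foot and the plate is level (contact force between wedge and stand above 0.5 N and y of short_foot in the frame of wedge between -0.02 and 0.02 m and x of short_foot in the frame of wedge between -0.05 and 0.045 m and angle between stand's own z axis and vertical below 0.012 rad), for 0.3 s.
2. the opposite corner of the plate is pressed from above and the plate stays level (contact force between the fingers and stand above 2 N and horizontal distance between the grasp point and test_corner below 0.075 m and height (world z) of the grasp point above 0.045 m and y of short_foot in the frame of wedge between -0.02 and 0.02 m and x of short_foot in the frame of wedge between -0.05 and 0.045 m and angle between stand's own z axis and vertical below 0.012 rad), for 0.1 s.
At the end, for the whole second after the job is handed in: The wedge lies under the short foot and carries it (foot within 20 mm of the wedge's middle line), the plate is level within 0.012 rad (0.7 degrees), the stand is within 12 mm of its first place, and all is at rest (all of step 1 and distance of stand from where it was at the start of the episode below 0.012 m and linear speed of each of stand, wedge below 0.01 m/s); the robot touches nothing.
It fails at once if the wedge is lifted or tipped (height (world z) of wedge above 0.012 m or angle between wedge's own z axis and vertical above 0.25 rad).
It fails at once if the stand is lifted, tipped or shoved out of its place (height (world z) of stand above 0.015 m or angle between stand's own z axis and vertical above 0.15 rad or distance of stand from where it was at the start of the episode above 0.015 m).
It fails at once if another thing on the bench is disturbed (moved more than 25 mm) (distance of any of tin, bench_block, spool, jar, bottle, tweezers from where it was at the start of the episode above 0.025 m).
It also fails if it takes over 54 s, if anything falls off the work surface, if the arm or the gripper's body presses on something with over 40 N, if the wrist force passes 120 N, or if a joint passes its speed limit or range.

## Working session

There is one attempt and no reset: what is moved stays moved. The work goes in short steps, Python scripts to look and compute and a tool call to move; the robot and the scene stay as the last step left them, time stands still between calls to the robot, and variables do not carry over. Pictures are saved under pics/ and viewed, at most 10 in all, crops included, and the job is handed in when it is done.

Besides the shell and the picture viewer there is one more tool, called after "Call:" as name(argument=value, ...) on one line, values as JSON. play_rows: Moves the arm, as the interface text tells. Its arguments: {"type":"object","properties":{"targets":{"type":"array","items":{"type":"object","properties":{"fingers":{"type":"number"},"x":{"type":"number"},"y":{"type":"number"},"z":{"type":"number"},"ax":{"type":"number"},"ay":{"type":"number"},"az":{"type":"number"}}}}},"required":["targets"]}

```bash
ls; mkdir -p pics
cat > h.py <<'E'
import numpy as np,cv2
from scipy.spatial.transform import Rotation as R
from station import bot
def cap(n):
    c=bot.capture(n); return c
def cloud(c):
    z=c["z_map"];K=np.array(c["K"]);v,u=np.mgrid[:480,:640]
    p=np.stack([(u-K[0,2])/K[0,0]*z,-(v-K[1,2])/K[1,1]*z,-z],-1)
    a=np.array(c["attitude"]); M=R.from_quat(a).as_matrix() if a.shape==(4,) else a
    return p@M.T+np.array(c["eye"])
E
python3 - <<'E'
from h import *
o=bot.get_obs();print(o["ee_pos"],o["ee_rot"],o["force"],o["time_s"])
ims=[]
for n in("scene","side"):
    c=cap(n);np.savez(n,**{k:np.array(v) for k,v in c.items()});cv2.imwrite(f"pics/{n}.png",c["image"][...,::-1])
    print(n,c["eye"],c["attitude"],c["K"],[k for k in c])
E
```

```text
pics
[6.74280026e-01 1.02305274e-05 2.37395540e-01] [ 0.70711289  0.70709977 -0.00076649 -0.00082767] [ 0.20219587 -0.25748268 -0.48399209] 0.0
scene [1.19223099 0.2956653  0.74724611] [0.230883   0.35227929 0.75045261 0.50932624] [[479.73281271   0.         318.23141132]
 [  0.         479.73281271 243.90648544]
 [  0.           0.           1.        ]] ['image', 'z_map', 'K', 'eye', 'attitude']
side [-0.1141102  -0.76020055  0.82108027] [ 0.44549283 -0.15059641 -0.30031813  0.82985895] [[512.60473769   0.         320.70727135]
 [  0.         512.60473769 239.64251483]
 [  0.           0.           1.        ]] ['image', 'z_map', 'K', 'eye', 'attitude']
```

View pics/scene.png

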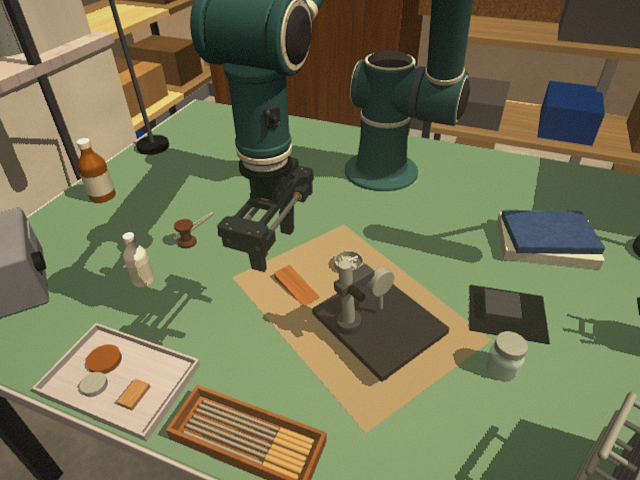

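View pics/side.png

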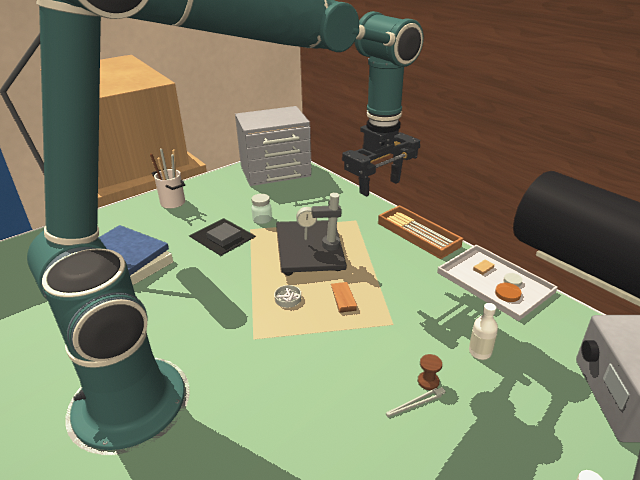

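The scene view shows the wedge at (295,284) and the plate's corners near (313,317), (385,377), (447,326) and (372,270). The side view shows the wedge at (344,296), the plate at (311,246) and the tin at (288,296).

```bash
cat > m.py <<'E'
from h import *
for n,box in(("scene",(265,255,325,310)),("side",(325,275,365,318))):
    c=dict(np.load(n+".npz"));P=cloud(c);hsv=cv2.cvtColor(c["image"],cv2.COLOR_RGB2HSV)
    m=np.zeros((480,640),bool);x0,y0,x1,y1=box
    m[y0:y1,x0:x1]=True
    m&=(hsv[...,0]<14)&(hsv[...,1]>150)&(c["z_map"]>0)
    q=P[m];print(n,"wedge",len(q),q[:,2].min().round(4),q[:,2].max().round(4))
    r=cv2.minAreaRect(q[:,:2].astype(np.float32)*1000);print(r,cv2.boxPoints(r).round(1).tolist())
    A=np.c_[q[:,:2],np.ones(len(q))];print("plane",np.linalg.lstsq(A,q[:,2],rcond=None)[0])
    bx=(290,260,455,385) if n=="scene" else (265,210,355,280)
    m[:]=False;m[bx[1]:bx[3],bx[0]:bx[2]]=True
    m&=(c["image"].max(-1)<75)&(P[...,2]>.02)&(P[...,2]<.065)
    m=cv2.morphologyEx(m.astype(np.uint8),cv2.MORPH_OPEN,np.ones((3,3)))>0
    q=P[m];A=np.c_[q[:,:2],np.ones(len(q))]
    k=np.ones(len(q),bool)
    for _ in range(6):
        s=np.linalg.lstsq(A[k],q[k,2],rcond=None)[0];k=abs(A@s-q[:,2])<.003
    q=q[k];r=cv2.minAreaRect(q[:,:2].astype(np.float32)*1000);print("plate",len(q),s,r,cv2.boxPoints(r).round(1).tolist())
    i=c["image"][bx[1]-20:bx[3]+20,bx[0]-30:bx[2]+20] if n=="scene" else c["image"][205:325,255:380]
    cv2.imwrite(f"pics/{n}_crop.png",cv2.resize(i,None,fx=3.5 if n=="scene" else 5,fy=3.5 if n=="scene" else 5,interpolation=cv2.INTER_CUBIC)[...,::-1])
E
python3 m.py
```

```text
scene wedge 608 -0.001 0.0199
((529.4766845703125, -33.31324005126953), (110.67475891113281, 41.675453186035156), 60.4638671875) [[484.1000061035156, -71.19999694824219], [520.2999877929688, -91.69999694824219], [574.9000244140625, 4.599999904632568], [538.5999755859375, 25.100000381469727]]
plane [-0.08930173 -0.10958125  0.05342262]
plate 2517 [-0.03168341  0.0724242   0.04662697] ((582.587646484375, 163.740234375), (207.4929962158203, 167.36785888671875), 58.30959701538086) [[456.8999938964844, 119.4000015258789], [599.2999877929688, 31.5], [708.2999877929688, 208.10000610351562], [565.9000244140625, 296.0]]
side wedge 352 0.0003 0.0215
((527.3975219726562, -37.732810974121094), (112.85249328613281, 41.57608413696289), 59.69697952270508) [[481.0, -76.0], [516.9000244140625, -96.9000015258789], [573.7999877929688, 0.5], [537.9000244140625, 21.5]]
plane [-0.06021935 -0.09862443  0.03866618]
plate 392 [ 0.05469777  0.10260815 -0.00507303] ((546.6614990234375, 106.00643920898438), (90.95562744140625, 164.19993591308594), 58.28258514404297) [[452.8999938964844, 110.5], [592.5999755859375, 24.200000762939453], [640.4000244140625, 101.5], [500.70001220703125, 187.89999389648438]]
```

View pics/side_crop.png

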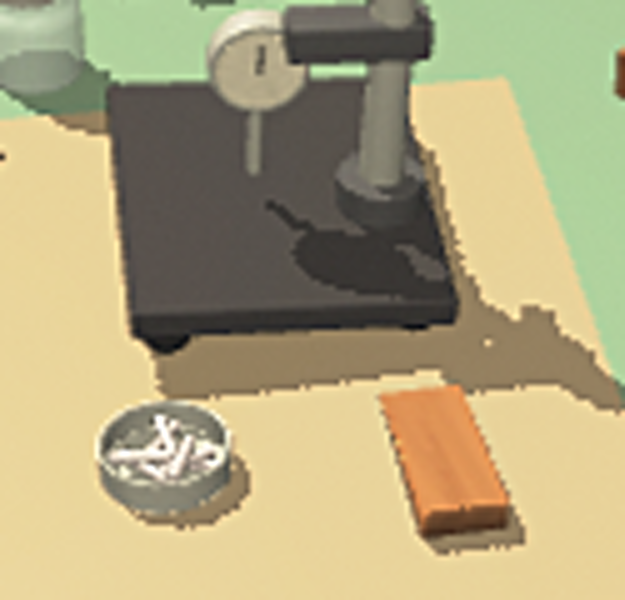

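The crop shows the wedge with its thin end up and pointing at the stand, and the tin at (165,455), well clear. The geometry checks out: the wedge measures 110.7 × 41.7 mm and the plate 207 × 167 mm with a slope of 0.079. The short foot is at about (592, 59), 57 mm ahead of the thin end and 9 mm to the right of the wedge's line. I'll nudge the wedge sideways first.

Call:
play_rows(targets=[{"x":-0.005,"y":-0.04,"z":0.02,"az":0.11,"fingers":0},{"x":-0.01,"y":-0.08,"z":0.05,"az":0.22,"fingers":0},{"x":-0.015,"y":-0.12,"z":0.08,"az":0.33,"fingers":0},{"x":-0.02,"y":-0.16,"z":0.11,"az":0.44,"fingers":0},{"x":-0.024,"y":-0.193,"z":0.137,"az":0.517,"fingers":0}])

```text
$.targets[0]: bad value
```

Call:
play_rows(targets=[{"fingers":0},{"fingers":0},{"fingers":0},{"fingers":0},{"fingers":0}])

```text
$.targets[0]: bad value
```

Run:
```python
from h import *
o=bot.get_obs();print(o["ee_pos"],R.from_quat(o["ee_rot"]).as_matrix().round(3),o["force"],o["grip_width"])
c=cap("wrist");P=cloud(c);hsv=cv2.cvtColor(c["image"],cv2.COLOR_RGB2HSV)
cv2.imwrite("pics/wrist1.png",c["image"][...,::-1])
np.savez("wrist",**{k:np.array(v) for k,v in c.items()})
```

```text
[6.74353521e-01 3.05764841e-05 2.37525339e-01] [[-0.     1.    -0.002]
 [ 1.     0.     0.   ]
 [ 0.    -0.002 -1.   ]] [ 0.32178415 -0.73326249  0.68047593] 0.0882776522102355
```

View pics/wrist1.png

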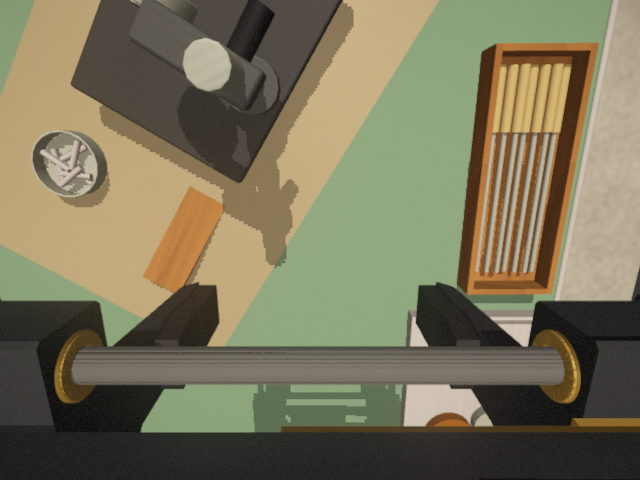

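The wrist view shows the arm hasn't moved: the calls were refused, probably because every row needs all its keys. The wedge is at (185,240) and the near plate corner at (243,182).

Call:
play_rows(targets=[{"x":-0.005,"y":-0.04,"z":0.02,"ax":0,"ay":0,"az":0.11,"fingers":0},{"x":-0.01,"y":-0.08,"z":0.05,"ax":0,"ay":0,"az":0.22,"fingers":0},{"x":-0.015,"y":-0.12,"z":0.08,"ax":0,"ay":0,"az":0.33,"fingers":0},{"x":-0.02,"y":-0.16,"z":0.11,"ax":0,"ay":0,"az":0.44,"fingers":0},{"x":-0.024,"y":-0.193,"z":0.137,"ax":0,"ay":0,"az":0.517,"fingers":0}])

```text
time_s: 0.78
ee_pos: [0.4798, -0.0241, 0.1003]
ee_rot: [0.865, 0.502, -0.001, -0.0]
force: [0.6, -0.3, 0.5]
grip_width: 0.04
gripper_force: 0.0
```

Call:
play_rows(targets=[{"x":0,"y":0,"z":0,"ax":0,"ay":0,"az":0,"fingers":0},{"x":0,"y":0,"z":0,"ax":0,"ay":0,"az":0,"fingers":0},{"x":0,"y":0,"z":0,"ax":0,"ay":0,"az":0,"fingers":0},{"x":0,"y":0,"z":0,"ax":0,"ay":0,"az":0,"fingers":0},{"x":0,"y":0,"z":0,"ax":0,"ay":0,"az":0,"fingers":0}])

```text
time_s: 1.4
ee_pos: [0.4829, -0.024, 0.1022]
ee_rot: [0.864, 0.503, 0.0, 0.0]
force: [-0.8, 0.2, 0.3]
grip_width: 0.0007
gripper_force: 0.0
```

```bash
cat > w.py <<'E'
from h import *
# wedge / tool readout
def wedge(c,verbose=1):
    P=cloud(c);hsv=cv2.cvtColor(c["image"],cv2.COLOR_RGB2HSV)
    m=(hsv[...,0]<14)&(hsv[...,1]>150)&(c["z_map"]>0)&(abs(P[...,0]-.55)<.12)&(abs(P[...,1]+.01)<.11)&(P[...,2]<.03)&(P[...,2]>-.01)
    n,l,s,_=cv2.connectedComponentsWithStats(m.astype(np.uint8));m=l==1+s[1:,4].argmax()
    q=P[m];r=cv2.minAreaRect(q[:,:2].astype(np.float32)*1000)
    print("wedge",len(q),q[:,2].min().round(4),q[:,2].max().round(4),np.round(r[0],1),np.round(r[1],1),round(r[2],2))
if __name__=="__main__":
    import sys
    o=bot.get_obs();M=R.from_quat(o["ee_rot"]).as_matrix()
    print(o["time_s"],o["ee_pos"].round(4) if hasattr(o["ee_pos"],"round") else o["ee_pos"],M.round(3).tolist(),o["force"],o["grip_width"])
    for n in sys.argv[1:]:
        c=cap(n);cv2.imwrite(f"pics/{n}_{o['time_s']:.2f}.png",c["image"][...,::-1]);wedge(c)
E
python3 - <<'E'
from w import *
wedge(dict(np.load("wrist.npz")))
E
python3 w.py scene wrist side
```

```text
wedge 1 0.0099 0.0099 [536.3 -64.2] [0. 0.] 0.0
1.4 [ 0.4829 -0.024   0.1022] [[0.494, 0.869, 0.001], [0.869, -0.494, -0.0], [0.0, 0.001, -1.0]] [-0.75193581  0.24410276  0.30812589] 0.0006963540983421153
wedge 602 0.0002 0.0217 [528.9 -33.6] [110.3  41.7] 60.42
wedge 3 0.0009 0.0011 [572.9   3.2] [0.4 1. ] 20.62
wedge 175 0.0009 0.0228 [524.1 -36.2] [110.1  41. ] 63.56
```

Call:
play_rows(targets=[{"x":0,"y":0,"z":0.035,"ax":0,"ay":0,"az":0,"fingers":0},{"x":0,"y":0,"z":0.07,"ax":0,"ay":0,"az":0,"fingers":0},{"x":0,"y":0,"z":0.09,"ax":0,"ay":0,"az":0,"fingers":0},{"x":0,"y":0,"z":0.095,"ax":0,"ay":0,"az":0,"fingers":0},{"x":0,"y":0,"z":0.095,"ax":0,"ay":0,"az":0,"fingers":0}])

```text
time_s: 2.17
ee_pos: [0.4822, -0.024, 0.0069]
ee_rot: [0.864, 0.503, -0.0, -0.0]
force: [-0.1, 0.2, -0.1]
grip_width: 0.0004
gripper_force: 0.0
```

Call:
play_rows(targets=[{"x":0,"y":0.002,"z":0,"ax":0,"ay":0,"az":0,"fingers":0},{"x":0,"y":0.004,"z":0,"ax":0,"ay":0,"az":0,"fingers":0},{"x":0,"y":0.006,"z":0,"ax":0,"ay":0,"az":0,"fingers":0},{"x":0,"y":0.008,"z":0,"ax":0,"ay":0,"az":0,"fingers":0},{"x":0,"y":0.01,"z":0,"ax":0,"ay":0,"az":0,"fingers":0}])

```text
time_s: 2.8
ee_pos: [0.4908, -0.029, 0.0068]
ee_rot: [0.864, 0.503, 0.0, 0.0]
force: [-0.5, -0.0, -0.5]
grip_width: 0.0003
gripper_force: 0.0
```

```bash
python3 w.py scene
```

```text
2.8 [ 0.4908 -0.029   0.0068] [[0.494, 0.869, 0.0], [0.869, -0.494, -0.0], [0.0, 0.0, -1.0]] [-0.47679455 -0.00498536 -0.50693057] 0.000334601139900025
wedge 502 -0.0014 0.0167 [534.5 -27.1] [92.6 42. ] 61.58
```

Call:
play_rows(targets=[{"x":0,"y":0.002,"z":0,"ax":0,"ay":0,"az":0,"fingers":0},{"x":0,"y":0.004,"z":0,"ax":0,"ay":0,"az":0,"fingers":0},{"x":0,"y":0.006,"z":0,"ax":0,"ay":0,"az":0,"fingers":0},{"x":0,"y":0.006,"z":0,"ax":0,"ay":0,"az":0,"fingers":0},{"x":0,"y":0.006,"z":0,"ax":0,"ay":0,"az":0,"fingers":0}])

```text
time_s: 3.48
ee_pos: [0.4959, -0.0319, 0.0067]
ee_rot: [0.864, 0.503, 0.0, 0.0]
force: [0.9, 0.3, 0.5]
grip_width: 0.0001
gripper_force: 0.0
```

Call:
play_rows(targets=[{"x":0,"y":-0.01,"z":0,"ax":0,"ay":0,"az":0,"fingers":0},{"x":0,"y":-0.02,"z":-0.02,"ax":0,"ay":0,"az":0,"fingers":0},{"x":-0.05,"y":-0.02,"z":-0.03,"ax":0,"ay":0,"az":0,"fingers":0},{"x":-0.09,"y":0.02,"z":-0.03,"ax":0,"ay":0,"az":0,"fingers":0},{"x":-0.09,"y":0.04,"z":-0.03,"ax":0,"ay":0,"az":0,"fingers":0}])

```text
time_s: 4.1
ee_pos: [0.4859, -0.1321, 0.0372]
ee_rot: [0.865, 0.502, 0.0, 0.001]
force: [0.6, 0.3, 0.3]
grip_width: 0.0003
gripper_force: 0.0
```

```bash
python3 w.py scene side
```

```text
4.1 [ 0.4859 -0.1321  0.0372] [[0.497, 0.868, 0.001], [0.868, -0.497, -0.001], [-0.0, 0.001, -1.0]] [0.62266192 0.34808656 0.32441148] 0.00029554910317908755
wedge 597 -0.0004 0.0203 [534.8 -35.6] [108.5  41.2] 60.39
wedge 31 0.0024 0.02 [506.2 -66. ] [40.4 23.6] 61.65
```

The wedge moved 6 mm right and kept its yaw. The foot is now about 56 mm ahead and 2.6 mm right of its line. Next I line up behind the thick end.

Call:
play_rows(targets=[{"x":0,"y":-0.005,"z":0.015,"ax":0,"ay":0,"az":0,"fingers":0},{"x":0.01,"y":-0.005,"z":0.028,"ax":0,"ay":0,"az":0,"fingers":0},{"x":0.025,"y":-0.005,"z":0.0305,"ax":0,"ay":0,"az":0,"fingers":0},{"x":0.035,"y":-0.005,"z":0.0305,"ax":0,"ay":0,"az":0,"fingers":0},{"x":0.04,"y":-0.005,"z":0.0305,"ax":0,"ay":0,"az":0,"fingers":0}])

```text
time_s: 4.82
ee_pos: [0.5025, -0.0916, 0.0065]
ee_rot: [0.864, 0.504, 0.0, 0.0]
force: [-0.4, -0.8, -0.2]
grip_width: 0.0004
gripper_force: 0.1
```

Call:
play_rows(targets=[{"x":0.003,"y":0,"z":0,"ax":0,"ay":0,"az":0,"fingers":0},{"x":0.009,"y":0,"z":0,"ax":0,"ay":0,"az":0,"fingers":0},{"x":0.016,"y":0,"z":0,"ax":0,"ay":0,"az":0,"fingers":0},{"x":0.023,"y":0,"z":0,"ax":0,"ay":0,"az":0,"fingers":0},{"x":0.03,"y":0,"z":0,"ax":0,"ay":0,"az":0,"fingers":0}])

```text
time_s: 5.45
ee_pos: [0.5167, -0.0662, 0.0063]
ee_rot: [0.864, 0.503, 0.0, 0.0]
force: [0.0, -0.7, 0.0]
grip_width: 0.0005
gripper_force: 0.2
```

```bash
python3 w.py scene side
```

```text
5.45 [ 0.5167 -0.0662  0.0063] [[0.494, 0.869, 0.0], [0.869, -0.494, -0.0], [0.0, 0.0, -1.0]] [ 0.02843051 -0.65968106  0.0312662 ] 0.000513201611110455
wedge 578 0.0021 0.0288 [549.8  -8.6] [113.8  42.1] 60.6
wedge 23 0.0021 0.018 [514.4 -36.8] [33.   7.8] 59.63
```

Call:
play_rows(targets=[{"x":0.006,"y":0,"z":0,"ax":0,"ay":0,"az":0,"fingers":0},{"x":0.011,"y":0,"z":0,"ax":0,"ay":0,"az":0,"fingers":0},{"x":0.016,"y":0,"z":0,"ax":0,"ay":0,"az":0,"fingers":0},{"x":0.02,"y":0,"z":0,"ax":0,"ay":0,"az":0,"fingers":0},{"x":0.023,"y":0,"z":0,"ax":0,"ay":0,"az":0,"fingers":0}])

```text
time_s: 6.18
ee_pos: [0.5263, -0.0485, 0.0061]
ee_rot: [0.864, 0.504, -0.002, 0.001]
force: [-5.7, -10.0, 4.5]
grip_width: 0.0003
gripper_force: 5.9
```

Call:
play_rows(targets=[{"x":0.002,"y":0,"z":0,"ax":0,"ay":0,"az":0,"fingers":0},{"x":0.005,"y":0,"z":0,"ax":0,"ay":0,"az":0,"fingers":0},{"x":0.008,"y":0,"z":0,"ax":0,"ay":0,"az":0,"fingers":0},{"x":0.011,"y":0,"z":0,"ax":0,"ay":0,"az":0,"fingers":0},{"x":0.014,"y":0,"z":0,"ax":0,"ay":0,"az":0,"fingers":0}])

```text
time_s: 6.8
ee_pos: [0.5333, -0.0361, 0.0061]
ee_rot: [0.864, 0.503, -0.002, 0.0]
force: [-4.1, -7.6, 4.3]
grip_width: 0.0005
gripper_force: 4.9
```

Call:
play_rows(targets=[{"x":0.002,"y":0,"z":0,"ax":0,"ay":0,"az":0,"fingers":0},{"x":0.004,"y":0,"z":0,"ax":0,"ay":0,"az":0,"fingers":0},{"x":0.006,"y":0,"z":0,"ax":0,"ay":0,"az":0,"fingers":0},{"x":0.008,"y":0,"z":0,"ax":0,"ay":0,"az":0,"fingers":0},{"x":0.01,"y":0,"z":0,"ax":0,"ay":0,"az":0,"fingers":0}])

```text
time_s: 7.42
ee_pos: [0.5382, -0.0274, 0.0062]
ee_rot: [0.864, 0.503, -0.002, 0.0]
force: [-5.4, -8.3, 4.3]
grip_width: 0.0006
gripper_force: 4.8
```

```bash
cat > s.py <<'E'
from h import *
from w import wedge
# plate tilt from the scene camera; yaw and place of its top
def plate(c):
    P=cloud(c);g=np.zeros((480,640),bool);g[255:390,305:455]=True
    g&=(c["image"].max(-1)<75)&(P[...,2]>.02)&(P[...,2]<.065)
    g=cv2.morphologyEx(g.astype(np.uint8),cv2.MORPH_OPEN,np.ones((3,3)))>0
    q=P[g];A=np.c_[q[:,:2],np.ones(len(q))];k=np.ones(len(q),bool)
    for _ in range(6):
        s=np.linalg.lstsq(A[k],q[k,2],rcond=None)[0];k=abs(A@s-q[:,2])<.003
    r=cv2.minAreaRect(q[k,:2].astype(np.float32)*1000)
    a=np.radians(r[2] if 45<r[2]<75 else 58.3);n=np.array([np.cos(a+.918),np.sin(a+.918)])
    print("plate",k.sum(),s.round(4),"tilt along diagonal",(s[:2]@n).round(4),"cross",(s[0]*-n[1]+s[1]*n[0]).round(4),np.round(r[0],1),np.round(r[1],1),round(r[2],2))
if __name__=="__main__":
    plate(dict(np.load("scene.npz")))
    o=bot.get_obs();print(o["time_s"],np.round(o["ee_pos"],4),np.round(o["force"],2))
    for i in range(3):
        c=cap("scene");plate(c)
    wedge(c)
    cv2.imwrite(f"pics/s_{o['time_s']:.2f}.png",c["image"][...,::-1])
E
python3 s.py
```

```text
plate 2517 [-0.0317  0.0724  0.0466] tilt along diagonal 0.079 cross 0.0038 [582.6 163.7] [207.5 167.4] 58.31
7.425 [ 0.5382 -0.0274  0.0062] [-5.4  -8.32  4.29]
plate 4083 [-0.0122  0.029   0.0423] tilt along diagonal 0.0315 cross 0.0011 [582.1 164.9] [209.2 168. ] 58.2
plate 4151 [-0.0127  0.0284  0.0428] tilt along diagonal 0.0311 cross 0.0022 [582.  165.7] [208.6 168.9] 57.55
plate 4050 [-0.0132  0.0288  0.043 ] tilt along diagonal 0.0316 cross 0.0021 [582.  165.2] [208.5 168.2] 58.17
wedge 328 0.0048 0.0207 [558.2   5.8] [62.6 41.6] 60.34
```

Tilt is down from 0.079 to 0.031 and the stand hasn't shifted. About 22 to 26 mm remain.

Call:
play_rows(targets=[{"x":0.002,"y":0,"z":0,"ax":0,"ay":0,"az":0,"fingers":0},{"x":0.004,"y":0,"z":0,"ax":0,"ay":0,"az":0,"fingers":0},{"x":0.006,"y":0,"z":0,"ax":0,"ay":0,"az":0,"fingers":0},{"x":0.008,"y":0,"z":0,"ax":0,"ay":0,"az":0,"fingers":0},{"x":0.01,"y":0,"z":0,"ax":0,"ay":0,"az":0,"fingers":0}])

```text
time_s: 8.2
ee_pos: [0.5432, -0.0187, 0.0062]
ee_rot: [0.864, 0.503, -0.002, 0.0]
force: [-4.8, -8.1, 4.5]
grip_width: 0.0003
gripper_force: 4.7
```

```bash
python3 s.py
```

```text
plate 2517 [-0.0317  0.0724  0.0466] tilt along diagonal 0.079 cross 0.0038 [582.6 163.7] [207.5 167.4] 58.31
8.2 [ 0.5432 -0.0187  0.0062] [-4.76 -8.07  4.51]
plate 4267 [-0.0083  0.0152  0.0424] tilt along diagonal 0.0172 cross 0.0023 [564.8 138.5] [272.5 168.1] 58.26
plate 4333 [-0.0076  0.0146  0.0421] tilt along diagonal 0.0164 cross 0.0017 [565.8 137.8] [273.3 167.6] 58.85
plate 4198 [-0.0076  0.0154  0.0419] tilt along diagonal 0.0171 cross 0.0016 [564.6 138.4] [273.1 168.2] 58.09
wedge 340 0.0008 0.0205 [575.6  37.7] [110.2  41.9] 60.76
```

Call:
play_rows(targets=[{"x":0.002,"y":0,"z":0,"ax":0,"ay":0,"az":0,"fingers":0},{"x":0.004,"y":0,"z":0,"ax":0,"ay":0,"az":0,"fingers":0},{"x":0.006,"y":0,"z":0,"ax":0,"ay":0,"az":0,"fingers":0},{"x":0.008,"y":0,"z":0,"ax":0,"ay":0,"az":0,"fingers":0},{"x":0.0095,"y":0,"z":0,"ax":0,"ay":0,"az":0,"fingers":0}])

```text
time_s: 8.98
ee_pos: [0.5478, -0.0105, 0.0061]
ee_rot: [0.864, 0.503, -0.002, 0.0]
force: [-5.2, -9.3, 5.7]
grip_width: 0.0005
gripper_force: 5.3
```

Call:
play_rows(targets=[{"x":0,"y":0,"z":0,"ax":0,"ay":0,"az":0,"fingers":0},{"x":-0.005,"y":0,"z":0,"ax":0,"ay":0,"az":0,"fingers":0},{"x":-0.02,"y":0,"z":-0.01,"ax":0,"ay":0,"az":0,"fingers":0},{"x":-0.06,"y":0,"z":-0.04,"ax":0,"ay":0,"az":0,"fingers":0},{"x":-0.1,"y":0,"z":-0.08,"ax":0,"ay":0,"az":0,"fingers":0}])

```text
time_s: 9.6
ee_pos: [0.4983, -0.0964, 0.0866]
ee_rot: [0.864, 0.503, -0.001, -0.001]
force: [0.2, -0.4, 0.6]
grip_width: 0.0006
gripper_force: 0.0
```

```bash
python3 s.py
python3 - <<'E'
from h import *
i=[cv2.imread(p)[240:390,260:460] for p in sorted(__import__("glob").glob("pics/s_*.png"),key=__import__("os").path.getmtime)[-1:]][0]
cv2.imwrite("pics/crop3.png",cv2.resize(i,None,fx=4,fy=4,interpolation=cv2.INTER_CUBIC))
E
```

```text
plate 2517 [-0.0317  0.0724  0.0466] tilt along diagonal 0.079 cross 0.0038 [582.6 163.7] [207.5 167.4] 58.31
9.6 [ 0.4983 -0.0964  0.0866] [ 0.18 -0.36  0.62]
plate 4783 [-0.0031  0.0034  0.0414] tilt along diagonal 0.0042 cross 0.0017 [581.2 165.4] [209.6 167.6] 58.11
plate 4705 [-0.0021  0.0024  0.0409] tilt along diagonal 0.003 cross 0.0011 [581.6 165.7] [209.9 166.5] 58.15
plate 4779 [-0.0029  0.0029  0.0413] tilt along diagonal 0.0038 cross 0.0017 [581.9 166. ] [208.4 168.1] 58.15
wedge 179 0.0049 0.0202 [564.  14.] [33.6 41.8] 68.81
```

View pics/crop3.png

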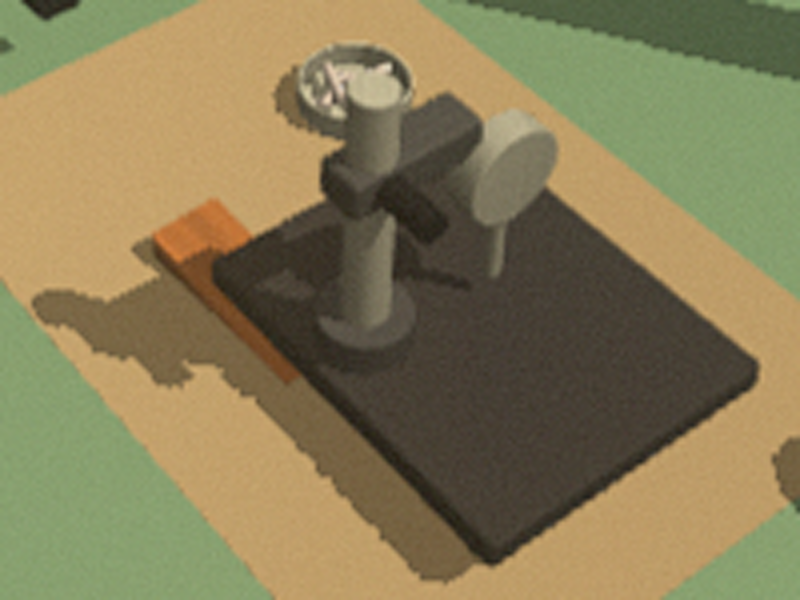

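The plate is level: the measured tilt is about 0.003, the wedge sits under the foot corner (crop 215,270), and the stand hasn't moved. The test corner is at (755,375) in the crop. I'll go over the top of the gauge to reach it.

Call:
play_rows(targets=[{"x":0,"y":0,"z":-0.05,"ax":0,"ay":0,"az":0,"fingers":0},{"x":0,"y":0,"z":-0.1,"ax":0,"ay":0,"az":0,"fingers":0},{"x":0,"y":0,"z":-0.15,"ax":0,"ay":0,"az":0,"fingers":0},{"x":0.05,"y":-0.017,"z":-0.155,"ax":0,"ay":0,"az":0,"fingers":0},{"x":0.1,"y":-0.034,"z":-0.155,"ax":0,"ay":0,"az":0,"fingers":0}])

```text
time_s: 10.38
ee_pos: [0.5205, 0.0094, 0.2419]
ee_rot: [0.865, 0.502, 0.001, 0.0]
force: [0.7, -0.3, 0.1]
grip_width: 0.0006
gripper_force: 0.0
```

Call:
play_rows(targets=[{"x":0.054,"y":-0.018,"z":0,"ax":0,"ay":0,"az":0,"fingers":0},{"x":0.108,"y":-0.036,"z":0,"ax":0,"ay":0,"az":0,"fingers":0},{"x":0.162,"y":-0.054,"z":0,"ax":0,"ay":0,"az":0,"fingers":0},{"x":0.216,"y":-0.072,"z":0,"ax":0,"ay":0,"az":0,"fingers":0},{"x":0.257,"y":-0.085,"z":0,"ax":0,"ay":0,"az":0,"fingers":0}])

```text
time_s: 11.0
ee_pos: [0.5721, 0.2766, 0.2396]
ee_rot: [0.864, 0.504, -0.001, -0.0]
force: [0.7, 0.6, 0.7]
grip_width: 0.0002
gripper_force: 0.0
```

Call:
play_rows(targets=[{"x":0,"y":0,"z":0,"ax":0,"ay":0,"az":0,"fingers":0},{"x":0,"y":0,"z":0.04,"ax":0,"ay":0,"az":0,"fingers":0},{"x":0,"y":0,"z":0.08,"ax":0,"ay":0,"az":0,"fingers":0},{"x":0,"y":0,"z":0.11,"ax":0,"ay":0,"az":0,"fingers":0},{"x":0,"y":0,"z":0.12,"ax":0,"ay":0,"az":0,"fingers":0}])

```text
time_s: 11.62
ee_pos: [0.5705, 0.2718, 0.1178]
ee_rot: [0.864, 0.503, -0.003, -0.0]
force: [-0.2, 0.2, 0.3]
grip_width: 0.0002
gripper_force: 0.0
```

```bash
python3 w.py; python3 s.py|tail -4
```

```text
11.625 [0.5705 0.2718 0.1178] [[0.495, 0.869, -0.005], [0.869, -0.495, -0.002], [-0.005, -0.004, -1.0]] [-0.1949312   0.17296751  0.34399002] 0.0002407835339316936
plate 3744 [-0.0039  0.0028  0.0419] tilt along diagonal 0.004 cross 0.0027 [581.5 165.6] [209.4 167.7] 58.18
plate 3970 [-0.0038  0.0032  0.0418] tilt along diagonal 0.0044 cross 0.0024 [581.9 166. ] [209.  168.6] 57.86
plate 3833 [-0.0033  0.0023  0.0416] tilt along diagonal 0.0033 cross 0.0023 [581.4 166.2] [208.5 168.3] 57.8
wedge 33 0.0129 0.0218 [550.6  19.6] [28.2 13. ] 62.07
```

TCP is over the test corner. Now I lower to just above the plate and press gently.

Call:
play_rows(targets=[{"x":0,"y":0,"z":0.03,"ax":0,"ay":0,"az":0,"fingers":0},{"x":0,"y":0,"z":0.055,"ax":0,"ay":0,"az":0,"fingers":0},{"x":0,"y":0,"z":0.068,"ax":0,"ay":0,"az":0,"fingers":0},{"x":0,"y":0,"z":0.072,"ax":0,"ay":0,"az":0,"fingers":0},{"x":0,"y":0,"z":0.074,"ax":0,"ay":0,"az":0,"fingers":0}])

```text
time_s: 12.4
ee_pos: [0.5738, 0.2738, 0.0483]
ee_rot: [0.864, 0.503, 0.001, 0.0]
force: [-0.2, 0.5, -0.4]
grip_width: 0.0004
gripper_force: 0.0
```

Call:
play_rows(targets=[{"x":0,"y":0,"z":0.001,"ax":0,"ay":0,"az":0,"fingers":0},{"x":0,"y":0,"z":0.002,"ax":0,"ay":0,"az":0,"fingers":0},{"x":0,"y":0,"z":0.003,"ax":0,"ay":0,"az":0,"fingers":0},{"x":0,"y":0,"z":0.003,"ax":0,"ay":0,"az":0,"fingers":0},{"x":0,"y":0,"z":0.003,"ax":0,"ay":0,"az":0,"fingers":0}])

```text
time_s: 13.02
ee_pos: [0.5729, 0.2734, 0.0442]
ee_rot: [0.864, 0.503, -0.0, -0.0]
force: [-0.2, -0.2, -0.1]
grip_width: 0.0001
gripper_force: 0.0
```

Call:
play_rows(targets=[{"x":0,"y":0,"z":0.001,"ax":0,"ay":0,"az":0,"fingers":0},{"x":0,"y":0,"z":0.002,"ax":0,"ay":0,"az":0,"fingers":0},{"x":0,"y":0,"z":0.003,"ax":0,"ay":0,"az":0,"fingers":0},{"x":0,"y":0,"z":0.004,"ax":0,"ay":0,"az":0,"fingers":0},{"x":0,"y":0,"z":0.004,"ax":0,"ay":0,"az":0,"fingers":0}])

```text
time_s: 13.65
ee_pos: [0.5729, 0.2735, 0.0403]
ee_rot: [0.864, 0.503, -0.0, -0.0]
force: [-0.4, -0.2, 1.7]
grip_width: 0.0003
gripper_force: 0.6
```

Call:
play_rows(targets=[{"x":0,"y":0,"z":0.0005,"ax":0,"ay":0,"az":0,"fingers":0},{"x":0,"y":0,"z":0.001,"ax":0,"ay":0,"az":0,"fingers":0},{"x":0,"y":0,"z":0.001,"ax":0,"ay":0,"az":0,"fingers":0},{"x":0,"y":0,"z":0.001,"ax":0,"ay":0,"az":0,"fingers":0},{"x":0,"y":0,"z":0.001,"ax":0,"ay":0,"az":0,"fingers":0}])

```text
time_s: 14.28
ee_pos: [0.5729, 0.2735, 0.0401]
ee_rot: [0.864, 0.503, -0.0, -0.0]
force: [-3.1, 0.2, 6.1]
grip_width: 0.0001
gripper_force: 3.3
```

```bash
python3 s.py|tail -5
```

```text
14.275 [0.5729 0.2735 0.0401] [-3.06  0.24  6.06]
plate 3623 [-0.0025  0.002   0.0412] tilt along diagonal 0.0028 cross 0.0016 [582.2 165.6] [208.4 166.6] 57.97
plate 3545 [-0.0016  0.0016  0.0407] tilt along diagonal 0.0021 cross 0.0009 [581.8 165.4] [209.5 166.5] 57.85
plate 3631 [-0.0021  0.0023  0.0409] tilt along diagonal 0.0029 cross 0.0012 [581.9 165.8] [208.8 167.9] 58.11
wedge 34 0.0025 0.0127 [598.   41.5] [33.7  8.2] 63.08
```

It holds firm under 6 N and the plate stays level, so I'm letting go.

Call:
play_rows(targets=[{"x":0,"y":0,"z":0,"ax":0,"ay":0,"az":0,"fingers":0},{"x":0,"y":0,"z":-0.003,"ax":0,"ay":0,"az":0,"fingers":0},{"x":0,"y":0,"z":-0.01,"ax":0,"ay":0,"az":0,"fingers":0},{"x":0,"y":0,"z":-0.05,"ax":0,"ay":0,"az":0,"fingers":0},{"x":0,"y":0,"z":-0.1,"ax":0,"ay":0,"az":0,"fingers":0}])

```text
time_s: 15.05
ee_pos: [0.5717, 0.2729, 0.1387]
ee_rot: [0.864, 0.503, -0.002, -0.0]
force: [0.9, 0.1, 0.4]
grip_width: 0.0005
gripper_force: 0.0
```

Call:
play_rows(targets=[{"x":0,"y":0,"z":-0.05,"ax":0,"ay":0,"az":0,"fingers":0},{"x":0,"y":0,"z":-0.1,"ax":0,"ay":0,"az":0,"fingers":0},{"x":0,"y":0,"z":-0.1,"ax":0,"ay":0,"az":0,"fingers":0},{"x":0,"y":0,"z":-0.1,"ax":0,"ay":0,"az":0,"fingers":0},{"x":0,"y":0,"z":-0.1,"ax":0,"ay":0,"az":0,"fingers":0}])

```text
time_s: 15.68
ee_pos: [0.5717, 0.2729, 0.2367]
ee_rot: [0.864, 0.503, -0.002, -0.0]
force: [0.2, -0.5, 0.1]
grip_width: 0.0006
gripper_force: 0.0
```

```bash
python3 s.py|tail -5; ls -t pics|head -1
```

```text
15.675 [0.5717 0.2729 0.2367] [ 0.22 -0.5   0.11]
plate 2512 [-0.0063  0.002   0.0434] tilt along diagonal 0.0041 cross 0.0052 [581.7 165.1] [209.8 166.3] 58.42
plate 2667 [-0.0062  0.003   0.0432] tilt along diagonal 0.005 cross 0.0047 [581.8 165.5] [208.8 167.1] 58.23
plate 2681 [-0.0047  0.0022  0.0424] tilt along diagonal 0.0037 cross 0.0036 [581.7 166.2] [207.9 168. ] 57.79
wedge 83 0.003 0.019 [571.2  19.7] [58.6 21.8] 11.88
s_15.68.png
```

```bash
python3 -c "
from station import bot;print(bot.hand_in())"
```

```text
the job is handed in; nothing more can be done
None
```

The job is handed in, with no verdict returned: the wedge is under the short foot, the plate measures level to about 0.005 rad, it held firm under a 6 N press at the opposite corner, the stand is within about 2 mm of its first place, and the arm is clear.

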